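Rest the melting torch in its forks, then uncap a gas bottle of unknown thread

ROBOT

A 6-joint arm with a two-finger parallel gripper is mounted at the origin on a cart in front of the work surface, level with it; the furniture and walls round the work are solid. World frame = base frame: x ahead of the robot, y to its left, z up, the work surface at z = 0. Lengths are in m, angles in rad, forces in N, time in s.
With the tool pointing down it reaches from about 0.35 to 0.975 m from the base axis. Payload 4.9 kg.
Tool frame: the origin (TCP) lies at the very end of the fingers, on their centre line; the grasp point (between the pads) lies 19 mm behind it; z points along the fingers, y is the line along which they close (so a half turn about z gives the same grasp; the last joint's range is limited). The gripper opens to 85 mm and grips with 20 to 120 N. Pads are 22 mm wide; open, the fingers measure 114 mm over their backs; the gripper's body (76 mm by 85 mm) begins 54 mm behind the grasp point. The pads swing forward as they close: fully open they stand 13 mm farther back than shut.
Start: joints at [0.99, 0.053, 1.613, -0, 1.476, -0.119], TCP at [0.278, 0.56, 0.231] pointing down, gripper open.
Joint ranges: [-3.01, 3.01], [-1.01, 2.22], [0.06, 2.58], [-1.02, 4.17], [0.09, 2.62], [-3.14, 3.14]. Speed limits (rad/s): [2.57, 2.57, 3.14, 3.14, 3.14, 3.14].

INTERFACE

Orientations are given as a unit quaternion [w, x, y, z].
In Python, from plant import manip gives the robot as it stands.
- The arm moves only by the tool play_rows, never from a script. Its argument "series" is a list that holds one entry, the list of rows, each a list of 7 numbers: the shift along the world's x, y, z in m, then the turn, a rotation vector about the world's x, y, z in degrees, then the opening, from 0 (shut) to 1 (fully open). In form: [[[dx, dy, dz, rx, ry, rz, grip], ...]]. A call has 1 to 10 rows; each row shifts and turns the commanded pose from where the row before left it; what a row does not reach is not made up. A row lasts 1/10 s, in which the tool goes at most 50 mm and 8.59 degrees, less where a joint would pass 70% of its speed; a pose out of reach is approached as far as the arm can. A call with a gripper value outside its range is refused whole. The fingers move at their own pace and stop on an object; the grip force is fixed at half the most. Time passes only in rows, so rows that do not move let the fingers close. It gives the time, the measured TCP pose, the force, the opening and the grip force at its end, in the units of the state.
- manip.state(): the state, without advancing time (a new reading comes with each control period).
- manip.grab_frame(name): name is "scene" or "top" or "wrist"; returns a dict with "frame" (400x640x3 uint8, blue, green, red), "mtx" (3x3 intrinsics, pixels), "k1" (the pictures are not rectified: a ray, as slopes to the right and down, at radius r is drawn at 1 + k1 r^2 times it, then the intrinsics apply), "R" (3x3) and "t" (3): a world point X has camera coordinates R X + t. Camera axes: x right, y down, z forward; pixel columns grow to the right and rows downward; lengths in m; the calibration is good to about 2 mm. A picture is of the moment at which its call begins. There is no depth.
- manip.job_done(): hands the job in; it is judged then, once.
The state is a dict: "time": time; "joint_pos": joint angles; "joint_vel": joint speeds; "joint_efforts": joint torques, N m; "tool_pos": TCP position; "tool_rot": TCP orientation; "contact_force": force on the tool from outside, world axes, zero at the start; "ft_torque": the same for the moment, N m; "gripper_width": opening from 0.0 (shut) to 1.0 (fully open); "grasp_force": force on a finger pad.
Only numpy, scipy, OpenCV 4.12 (cv2) and the standard library are available. Lean on these libraries where they do the work, as an engineer would, in place of code of your own. Each camera call takes 0.05 s, during which the arm holds its last target. There are 200 camera calls.

TASK

Get the raclette torch ready for its new gas bottle: first lay the loose torch in the two raised forks of its rest, nut end towards the bottle holder on the right, and let go of it. Then unscrew the black transport cap of the left-hand bottle in the holder (the one next to the torch rest) - the bottles come with right-hand or left-hand quick threads and nothing shows which, so try it both ways - and finish while still holding that cap in the gripper, upright and lifted clear, straight above the bottle's mouth. Leave the other bottle's cap and the shop's cheeses and other things where they are.

Things in the scene. Friction and masses are not known exactly. Their poses are not given: they have to be found in the camera images.
- torch_grip (a point): Loose melting torch, 240 mm long, 0.25 kg, lying on nut and bell: centre of its black grip sleeve (22 mm diameter, 50 mm long), on its axis, near its centre of mass, 14 mm above the counter. y runs along the torch to the burner bell (28 mm diameter, ends at +120 mm), z up. Bare tube of 18 mm diameter from y = -65 to +80 mm. A thumb wheel stands 27 mm above the axis at y = -82 mm.
- torch_nut (a point): Centre of the torch's brass hex nut (28 mm across flats, 20 mm long), on the torch's axis, 110 mm from the grip centre, at the end away from the bell.
- rest_seat (a point): Fixed fork rest: where the torch's grip centre comes to lie, 105 mm above the counter; up to 15 mm off along y is fine. Two forks 6 mm thick at y = -45 and +45 mm end in 90 degree Vs, 50 mm wide at the top (14 mm above this point), that carry the bare tube; between them nothing is higher than 16 mm over the counter. y: along the laid torch; -y points to the bottle holder; z up.
- cap_grip (a point): Black knurled transport cap on the left bottle of the holder (next to the rest): round, 52 mm diameter, 44 mm high, 60 g. The point is on its axis, 11 mm below its top and 33 mm above the foot of its skirt; z up, x and y turn with it. Grip its side anywhere. Screwed on, it has about 2 mm play and cannot be pulled off. Right-hand thread loosens counterclockwise from above, left-hand clockwise; it may be either.
- cap_spare_grip (a point): The same point on the identical cap of the right-hand bottle, 110 mm to the right. Not to be disturbed.
- mouth (a point): Fixed bottle holder with two clamped bottles of 74 mm diameter, side by side along y, the other at y = -110 mm: rim centre of the left bottle's neck, 170 mm above the counter; the seated cap's point is 11 mm above it. Thread: in the loosening sense the cap comes free at about 65 degrees of turn and lifts straight off from there to 140 degrees, without climbing by itself; in the wrong sense it stops dead within 6 degrees.
Mind the look-alikes: they are no part of the job. Leave any orange or turquoise look-alike of the part that bears cap_grip alone.

How it is judged:
On the way, in this order (a step that is already met when the one before it is completed fails the run):
1. the torch lies in both forks of its rest, nut end towards the bottle holder, let go (x of torch_grip in the frame of rest_seat between -0.008 and 0.008 m and y of torch_grip in the frame of rest_seat between -0.025 and 0.025 m and z of torch_grip in the frame of rest_seat between -0.008 and 0.008 m and angle between the y axis of torch_grip and the y axis of rest_seat, either way round below 0.1 rad and y of torch_nut in the frame of rest_seat below -0.05 m and contact force between the fingers and torch below 0.1 N and linear speed of torch below 0.03 m/s), for 0.2 s.
2. the left bottle's cap is unscrewed and lifted off its neck by the gripper (z of cap_grip in the frame of mouth above 0.036 m and contact force between the fingers and cap above 0.5 N), for 0.1 s.
At the end, for the whole second after the job is handed in: Torch let go in both forks (within 8 mm across and in height, 25 mm along, 0.1 rad), nut towards the holder; the left cap held in the fingers, still, upright within 0.3 rad, lifted at least 30 mm from its seat and within 50 mm of the bottle's axis; the other cap still on (all of step 1 and z of cap_grip in the frame of mouth above 0.041 m and horizontal distance between cap_grip and mouth below 0.05 m and angle between cap_grip's own z axis and vertical below 0.3 rad and contact force between the fingers and cap above 0.5 N and linear speed of cap below 0.05 m/s and horizontal distance between cap_spare_grip and mouth below 0.125 m and height (world z) of cap_spare_grip below 0.19 m); the arm keeps its last pose, push and grip.
It fails at once if the other bottle's cap is moved (distance of cap_spare_grip from where it was at the start of the episode above 0.02 m).
It fails at once if a cheese, the price card or the tongs are pushed out of place (distance of any of tomme, taster, card, tongs, white_disc_2, goat_brick, goat_brick_2 from where it was at the start of the episode above 0.03 m).
It also fails if it takes over 64 s, if anything falls off the work surface, if the arm or the gripper's body presses on something with over 40 N, if the wrist force passes 120 N, or if a joint passes its speed limit or range.

## Working session

There is one attempt and no reset: what is moved stays moved. The work goes in short steps, Python scripts to look and compute and a tool call to move; the robot and the scene stay as the last step left them, time stands still between calls to the robot, and variables do not carry over. Pictures are saved under pics/ and viewed, at most 10 in all, crops included, and the job is handed in when it is done.

Besides the shell and the picture viewer there is one more tool, called by a JSON object that holds its "fn" and its "kwargs". play_rows: Moves the arm, as the interface text tells. Its arguments: {"type":"object","properties":{"series":{"type":"array"}},"required":["series"]}

```bash
mkdir -p pics
cat > h.py <<'E'
import numpy as np, cv2, json
from plant import manip
def grab(n):
    f=manip.grab_frame(n); return {k:(np.array(v) if k!='k1' else v) for k,v in f.items()}
def save(f,name):
    cv2.imwrite(f'pics/{name}.png',f['frame']); np.savez(f'pics/{name}.npz',**f)
def load(name): return dict(np.load(f'pics/{name}.npz'))
def ray(f,uv):
    K=f['mtx']; d=np.array([-0.,0,1])
    p=np.array([(uv[0]-K[0,2])/K[0,0],(uv[1]-K[1,2])/K[1,1]]); q=p.copy()
    for _ in range(30): q=p/(1+float(f['k1'])*(q@q))
    return -f['R'].T@f['t'], f['R'].T@np.array([q[0],q[1],1])
def onz(f,uv,z):
    c,d=ray(f,uv); return c+d*(z-c[2])/d[2]
def proj(f,X):
    c=f['R']@np.array(X)+f['t']; q=c[:2]/c[2]; q=q*(1+float(f['k1'])*(q@q))
    return q*[f['mtx'][0,0],f['mtx'][1,1]]+f['mtx'][:2,2]
def tri(f,a,g,b):
    c1,d1=ray(f,a);c2,d2=ray(g,b)
    s=np.linalg.lstsq(np.c_[d1,-d2],c2-c1,rcond=None)[0]
    p,q=c1+d1*s[0],c2+d2*s[1]; return (p+q)/2,np.linalg.norm(p-q)
E
python3 - <<'E'
from h import *
for n in('scene','top','wrist'):
    f=grab(n); save(f,n+'0'); print(n,(-f['R'].T@f['t']).round(3),f['mtx'].round(1).tolist(),f['k1'])
s=manip.state();print(s)
E
```

```text
scene [ 0.174 -0.737  1.057] [[465.8, 0.0, 320.2], [0.0, 465.8, 201.4], [0.0, 0.0, 1.0]] 0.024314031697250375
top [ 0.328 -0.096  1.652] [[492.4, 0.0, 324.5], [0.0, 492.4, 205.1], [0.0, 0.0, 1.0]] -0.001431664121127799
wrist [0.203 0.596 0.373] [[337.8, 0.0, 316.9], [0.0, 337.8, 202.2], [0.0, 0.0, 1.0]] -0.015445788894247855
{'time': 0.15, 'joint_pos': array([ 9.90004734e-01,  5.32345878e-02,  1.61398831e+00, -3.64008958e-06,
        1.47602046e+00, -1.19000785e-01]), 'joint_vel': array([-0.00040518, -0.00370518, -0.00233187,  0.0031994 , -0.0012123 ,
        0.00162743]), 'joint_efforts': array([ 6.20463670e-04, -3.94238806e+01, -3.70722985e+01, -1.15270486e-04,
        4.61505406e-03,  2.53352283e-05]), 'tool_pos': array([0.27819677, 0.55911667, 0.23032143]), 'tool_rot': array([-2.81228568e-04,  2.28849010e-01,  9.73461581e-01, -7.75962551e-04]), 'contact_force': array([-0.01325922,  0.42587973,  0.38017153]), 'ft_torque': array([-0.00309184,  0.03509547,  0.00354208]), 'grasp_force': 0.0, 'gripper_width': 0.9985513825278617}
```

View pics/top0.png

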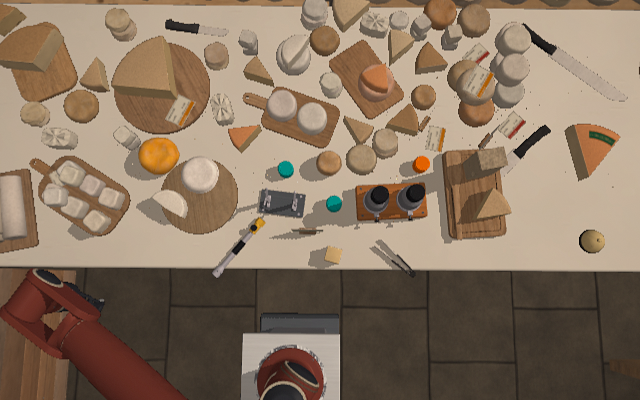

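View pics/scene0.png

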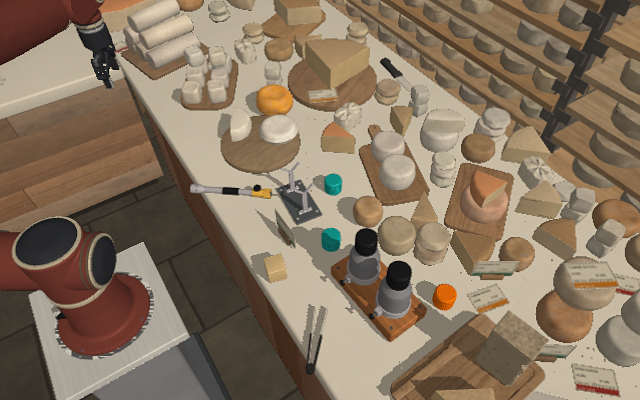

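The top view shows the torch with its bell near (215,273) and nut near (258,224), the rest at (281,203), and the left cap at about (379,194) with the spare at (411,192). I'll zoom in on both views.

Run:
```python
from h import *
a=load('top0')['frame'][170:285,200:360]; b=load('scene0')['frame'][150:265,180:340]
a,b=[cv2.resize(x,None,fx=5,fy=5,interpolation=cv2.INTER_CUBIC) for x in(a,b)]
cv2.imwrite('pics/ca.png',a);cv2.imwrite('pics/cb.png',b)
# caps: dark blobs
for n,box in(('top0',(340,170,440,225)),('scene0',(340,220,430,330))):
    f=load(n);x0,y0,x1,y1=box;m=(f['frame'][y0:y1,x0:x1].max(2)<45).astype('uint8')
    k,l,s,c=cv2.connectedComponentsWithStats(m)
    for i in range(1,k):
        if s[i,4]>60: print(n,s[i]+[x0,y0,0,0,0],c[i]+[x0,y0])
```

```text
top0 [406 184  19  18 261] [414.97701149 192.8467433 ]
top0 [370 186  19  18 254] [379.21653543 194.67716535]
scene0 [355 229  22  27 509] [365.51473477 241.97642436]
scene0 [386 261  25  30 591] [397.92893401 275.34010152]
```

View pics/ca.png

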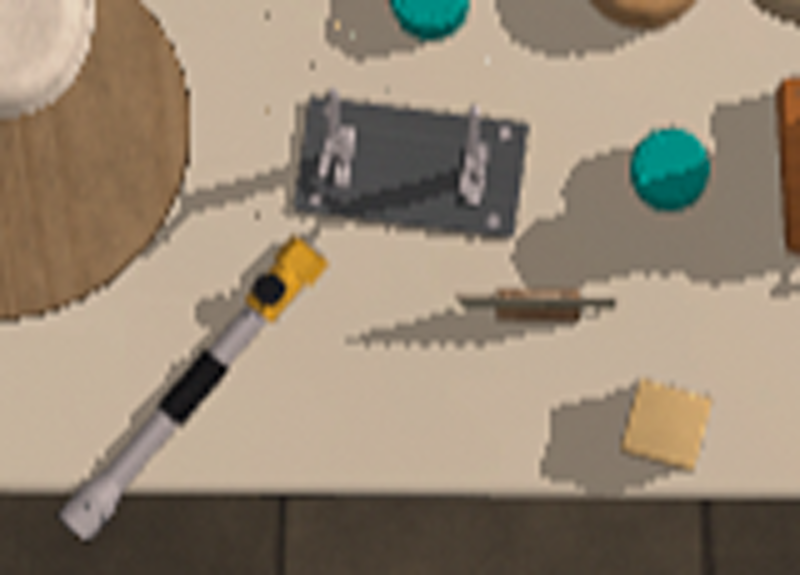

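View pics/cb.png

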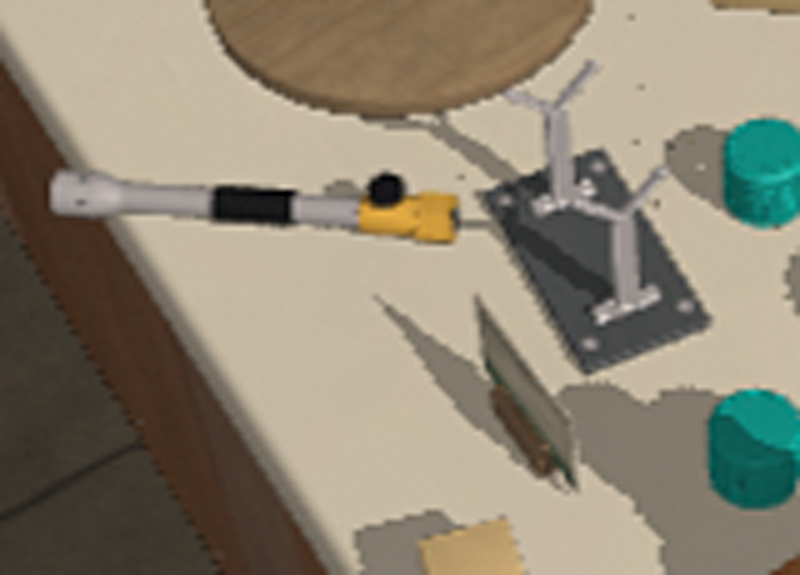

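Run:
```python
from h import *
np.set_printoptions(precision=4,suppress=True)
T=load('top0');S=load('scene0')
ct=lambda u,v:(u/5+200-.4,v/5+170-.4)
cs=lambda u,v:(u/5+180-.4,v/5+150-.4)
f=T['frame'];x0,y0=200,170
hsv=cv2.cvtColor(f,cv2.COLOR_BGR2HSV)
g=onz(T,ct(192,387),.02);gs=onz(S,cs(253,204),.018)
n=onz(T,ct(304,261),.02);b=onz(T,ct(82,512),.02);bs=onz(S,cs(68,194),.014);ns=onz(S,cs(440,218),.016)
print('grip',g,gs,'nut',n,ns,'bell',b,bs)
print('len',np.linalg.norm(n-b),np.linalg.norm(n-g), np.degrees(np.arctan2(*(n-b)[1::-1])))
P=[onz(T,ct(*c),.012) for c in((312,95),(528,123),(508,240),(290,212))]
print('plate',P,np.mean(P,0), [np.degrees(np.arctan2(*(P[i]-P[j])[1::-1])) for i,j in((0,1),(3,2),(0,3),(1,2))])
P=[onz(S,cs(*c),.012) for c in((482,192),(600,150),(710,322),(585,372))]
print('plateS',P,np.mean(P,0))
for c in((510,95),(595,65),(665,172),(575,205)): print('tip S z.119',onz(S,cs(*c),.119))
for c in((553,110),(625,217)): print('V S z.092',onz(S,cs(*c),.092))
for c in((333,95),(475,108)): print('tip T',onz(T,ct(*c),.119))
# caps, top centre z = 0.192 ; top
print(np.array(T['frame'])[190:198,375:384].max(2)[0])
print('cap T',onz(T,(379.2,194.7),.17),'S',onz(S,(365.5,242),.17),tri(T,(379.2,194.7),S,(365.5,242)))
print('spare T',onz(T,(415,192.8),.17),tri(T,(415,192.8),S,(397.9,275.3)))
# obstacles
print('card',onz(T,ct(460,300),.06),onz(T,ct(615,302),.06),'turq',onz(T,ct(670,168),.04),onz(T,ct(430,5),.04))
print('edge',onz(T,(240,268),0))
```

```text
grip [0.4267 0.1772 0.02  ] [0.4293 0.1776 0.018 ] nut [0.5111 0.1055 0.02  ] [0.5173 0.1083 0.016 ] bell [0.3443 0.2464 0.02  ] [0.3414 0.2494 0.014 ]
len 0.2183630031415346 0.11070139016705277 -40.198427985164095
plate [array([0.6248, 0.1041, 0.012 ]), array([ 0.607 , -0.0421,  0.012 ]), array([ 0.5273, -0.0298,  0.012 ]), array([0.5449, 0.1168, 0.012 ])] [0.576  0.0373 0.012 ] [np.float64(83.05090924698911), np.float64(83.14914103596838), np.float64(-8.985354465451424), np.float64(-8.78413012954031)]
plateS [array([0.5495, 0.1157, 0.012 ]), array([0.626 , 0.1058, 0.012 ]), array([ 0.6096, -0.0424,  0.012 ]), array([ 0.5317, -0.0337,  0.012 ])] [0.5792 0.0364 0.012 ]
tip S z.119 [0.5594 0.0826 0.119 ]
tip S z.119 [0.6109 0.0764 0.119 ]
tip S z.119 [ 0.6007 -0.0137  0.119 ]
tip S z.119 [ 0.548  -0.0071  0.119 ]
V S z.092 [0.585  0.0824 0.092 ]
V S z.092 [ 0.5771 -0.0087  0.092 ]
tip T [0.6056 0.0778 0.119 ]
tip T [ 0.5981 -0.012   0.119 ]
[27 30 29 29 30 28 29 29 30]
cap T [ 0.5807 -0.2732  0.17  ] S [ 0.5836 -0.2719  0.17  ] (array([ 0.5811, -0.2733,  0.1731]), np.float64(0.0019996776214089443))
spare T [ 0.5876 -0.3828  0.17  ] (array([ 0.5878, -0.3826,  0.1734]), np.float64(0.0016322125481526707))
card [ 0.4821 -0.0012  0.06  ] [ 0.4816 -0.1017  0.06  ] turq [ 0.5729 -0.1374  0.04  ] [0.6816 0.0236 0.04  ]
edge [0.3583 0.1715 0.    ]
```

Everything checks out: torch length, rest yaw at 83°, and cap spacing of 110 mm. Next I move above the torch grip.

{"fn": "play_rows", "kwargs": {"series": [[[0.015,-0.038,0,0,0,-1.4,1],[0.015,-0.038,0,0,0,-1.4,1],[0.015,-0.038,0,0,0,-1.4,1],[0.015,-0.038,0,0,0,-1.4,1],[0.015,-0.038,-0.01,0,0,-1.4,1],[0.015,-0.038,-0.01,0,0,-1.4,1],[0.015,-0.038,-0.01,0,0,-1.4,1],[0.015,-0.038,-0.01,0,0,-1.4,1],[0.015,-0.038,-0.01,0,0,-1.4,1],[0.014,-0.04,-0.01,0,0,-1.1,1]]]}}

```text
time: 1.15
tool_pos: [0.4276, 0.176, 0.1708]
tool_rot: [0.0, 0.344, 0.939, 0.0]
contact_force: [0.9, 0.8, 0.8]
gripper_width: 1.003
grasp_force: 0.0
```

Run:
```python
from h import *
f=grab('wrist');save(f,'wrist1');s=manip.state();print(s['tool_pos'],s['tool_rot'],s['contact_force'])
for X in((.4275,.177,.014),(.511,.105,.014),(.344,.246,.014)):print(proj(f,X))
```

```text
[0.42838023 0.17087236 0.16883251] [ 1.51914691e-04  3.46139269e-01  9.38179226e-01 -2.70622140e-03] [ 0.9840206  -2.95477868 -1.61376076]
[318.24698018 182.06199947]
[317.02113236 285.90660916]
[316.97317223  54.2330966 ]
```

View pics/wrist1.png

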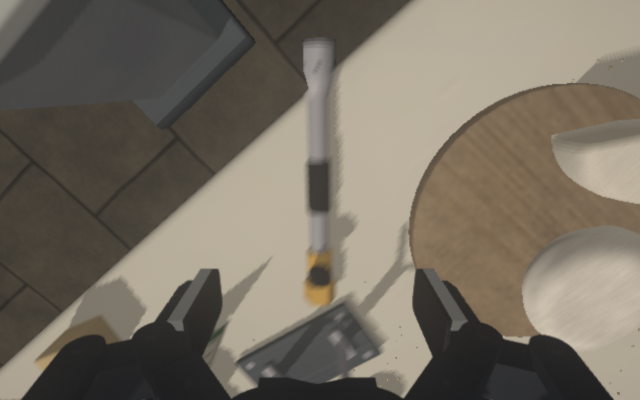

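The wrist view shows the torch straight between the fingers: grip at (318,186), nut at (320,290), bell at (318,45). That's within about 4 px of prediction, so I descend.

{"fn": "play_rows", "kwargs": {"series": [[[0,0,0,0,0,0,1],[0,0,-0.03,0,0,0,1],[0,0,-0.03,0,0,0,1],[0,0,-0.03,0,0,0,1],[0,0,-0.03,0,0,0,1],[0,0,-0.02,0,0,0,1],[0,0,-0.01,0,0,0,1],[0,0,0,0,0,0,1],[0,0,0,0,0,0,1]]]}}

```text
time: 2.1
tool_pos: [0.4281, 0.1783, 0.0223]
tool_rot: [0.001, 0.343, 0.939, 0.0]
contact_force: [0.5, 1.0, -0.3]
gripper_width: 0.999
grasp_force: 0.0
```

{"fn": "play_rows", "kwargs": {"series": [[[0,0,-0.01,0,0,0,1],[0,0,-0.008,0,0,0,1],[0,0,0,0,0,0,1],[0,0,0,0,0,0,0.1],[0,0,0,0,0,0,0.1],[0,0,0,0,0,0,0.1],[0,0,0,0,0,0,0.1],[0,0,0,0,0,0,0.1],[0,0,0,0,0,0,0.1],[0,0,0,0,0,0,0.1]]]}}

```text
time: 3.1
tool_pos: [0.4282, 0.1778, 0.004]
tool_rot: [0.001, 0.343, 0.939, 0.0]
contact_force: [0.3, 1.3, 4.3]
gripper_width: 0.228
grasp_force: 58.7
```

{"fn": "play_rows", "kwargs": {"series": [[[0,0,0.01,0,0,0,0.1],[0,0,0.02,0,0,0,0.1],[0,0,0.02,0,0,0,0.1],[0,0,0,0,0,0,0.1],[0,0,0,0,0,0,0.1]]]}}

```text
time: 3.6
tool_pos: [0.4271, 0.1774, 0.0529]
tool_rot: [-0.0, 0.343, 0.939, -0.0]
contact_force: [0.2, -0.0, -3.0]
gripper_width: 0.233
grasp_force: 58.9
```

Run:
```python
from h import *
f=grab('wrist');save(f,'wrist2');g=grab('scene');save(g,'scene2');s=manip.state();print(s['tool_pos'],s['tool_rot'],s['contact_force'],s['ft_torque'],s['gripper_width'],s['grasp_force'])
a=f['frame']; b=cv2.resize(g['frame'][140:240,150:310],(640,400),interpolation=cv2.INTER_CUBIC)
cv2.imwrite('pics/m2.png',cv2.resize(np.vstack([a,b]),(480,600)))
```

```text
[0.42614499 0.17716829 0.05177557] [-1.19068354e-03  3.43356848e-01  9.39203911e-01 -8.19271103e-04] [-0.11813739  0.55178831 -3.28469729] [0.00608163 0.06015983 0.00251159] 0.23203887342475632 58.88191223144531
```

View pics/m2.png

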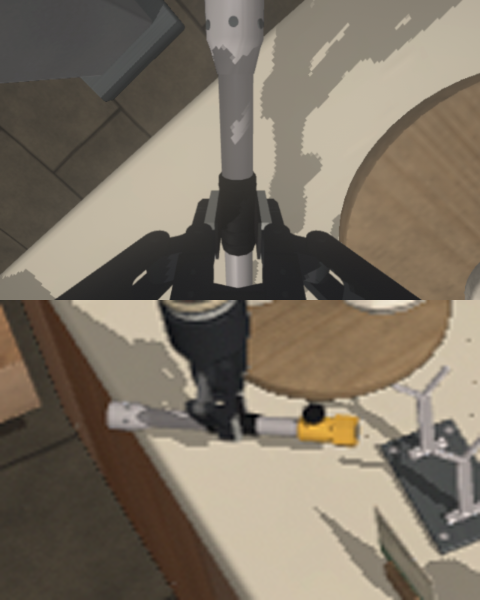

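The lift worked: the torch hangs in the fingers, nut at combined-view (342,431) and bell end at (110,415), still roughly level. Next I check its tilt and where along it I hold.

Run:
```python
from h import *
f=load('wrist2');S=load('scene2')
t=np.array([.4268,.1773,.0625]);a=np.array([-.7638,.6455,0])  # nut->bell, centred on TCP
cs=lambda u,v:(u/3+150,(v-300)/3+140)
print('sleeve end', onz(f,(316,234),.073), (onz(f,(316,234),.073)-t)@a)
for nm,px,y in(('nut',(342,431),-.11),('bell',(110,415),.12),('bellstart wheel',(313,412),-.082)):
    print(nm,cs(*px),[(z,proj(S,t+a*y+[0,0,z]).round(1)) for z in(-.01,0,.01)])
```

```text
sleeve end [0.4049843 0.1949631 0.073    ] 0.02806436615925792
nut (264.0, 183.66666666666666) [(-0.01, array([264.7, 186.3])), (0, array([264.3, 184. ])), (0.01, array([263.9, 181.7]))]
bell (186.66666666666666, 178.33333333333334) [(-0.01, array([187.5, 179.5])), (0, array([186.7, 177.2])), (0.01, array([185.9, 174.8]))]
bellstart wheel (254.33333333333331, 177.33333333333334) [(-0.01, array([255.2, 185.5])), (0, array([254.8, 183.2])), (0.01, array([254.3, 180.8]))]
```

{"fn": "play_rows", "kwargs": {"series": [[[0,0,0.045,0,0,0,0.1],[0,0,0.05,0,0,0,0.1],[0,0,0.045,0,0,0,0.1],[0.02,-0.02,0,0,0,-8,0.1],[0.022,-0.02,0,0,0,-8,0.1],[0.022,-0.02,0,0,0,-8,0.1],[0.022,-0.02,0,0,0,-8,0.1],[0.022,-0.02,0,0,0,-8,0.1],[0.022,-0.02,0,0,0,-8,0.1],[0.021,-0.021,0,0,0,-8,0.1]]]}}

```text
time: 4.7
tool_pos: [0.5784, 0.0357, 0.191]
tool_rot: [-0.001, 0.746, 0.666, -0.001]
contact_force: [-0.1, 1.1, -2.1]
gripper_width: 0.234
grasp_force: 59.5
```

{"fn": "play_rows", "kwargs": {"series": [[[0,0,0,0,0,-0.8,0.1],[0,0,0,0,0,0,0.1],[0,0,0,0,0,0,0.1],[0,0,0,0,0,0,0.1],[0,0,0,0,0,0,0.1]]]}}

```text
time: 5.2
tool_pos: [0.578, 0.0372, 0.1932]
tool_rot: [-0.0, 0.748, 0.663, -0.0]
contact_force: [-0.7, 0.1, -2.4]
gripper_width: 0.233
grasp_force: 59.4
```

Run:
```python
from h import *
f=grab('top');save(f,'top3');g=grab('scene');save(g,'scene3');s=manip.state();print(s['tool_pos'],s['tool_rot'],s['contact_force'],s['gripper_width'],s['grasp_force'])
a=cv2.resize(f['frame'][150:230,210:370],(800,400),interpolation=cv2.INTER_CUBIC); b=cv2.resize(g['frame'][110:230,230:390],(800,600),interpolation=cv2.INTER_CUBIC)
cv2.imwrite('pics/m3.png',cv2.resize(b,(800,600)))
```

```text
[0.57818079 0.03698956 0.19341639] [5.06862874e-05 7.48400056e-01 6.63247578e-01 6.06625220e-05] [ 0.39552186 -0.88920716 -2.7477118 ] 0.23193527447322687 59.40803289413452
```

View pics/m3.png

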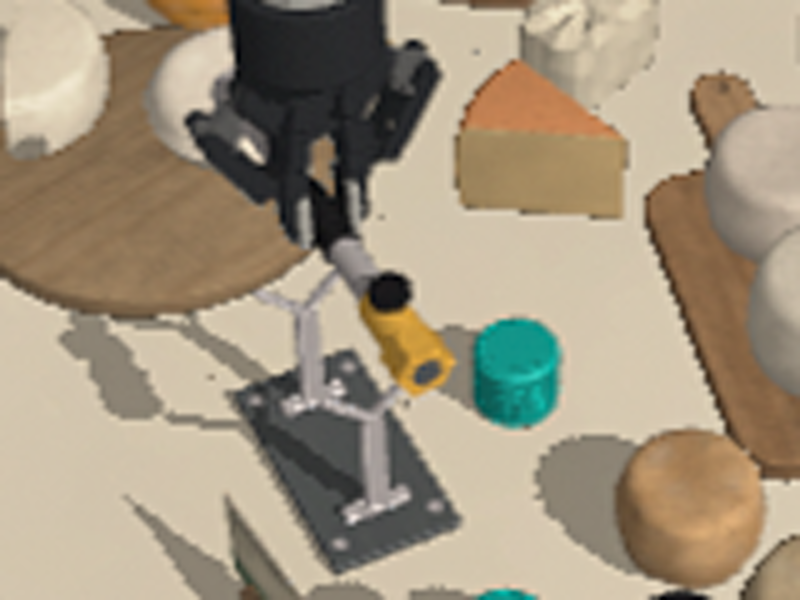

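The scene view shows the torch level above the forks, with the nut face at (430,372) in the crop pointing towards the bottles. I lower it now.

Run:
```python
from h import *
S=load('scene3');t=np.array([.578,.037,.2034]);a=np.array([.1198,.993,0])
print([proj(S,t+a*y).round(1) for y in(-.12,-.11)],'seen',(316-.4,184.4-.4))
```

```text
[array([313.8, 184.6]), array([312.1, 181.9])] seen (315.6, 184.0)
```

{"fn": "play_rows", "kwargs": {"series": [[[0,0,-0.025,0,0,0,0.1],[0,0,-0.025,0,0,0,0.1],[0,0,-0.02,0,0,0,0.1],[0,0,-0.01,0,0,0,0.1],[0,0,-0.008,0,0,0,0.1],[0,0,-0.004,0,0,0,0.1],[0,0,-0.003,0,0,0,0.1],[0,0,0,0,0,0,0.1],[0,0,0,0,0,0,0.1]]]}}

```text
time: 6.2
tool_pos: [0.579, 0.0365, 0.0991]
tool_rot: [0.0, 0.749, 0.663, 0.0]
contact_force: [-0.7, 0.1, -1.7]
gripper_width: 0.23
grasp_force: 59.5
```

{"fn": "play_rows", "kwargs": {"series": [[[0,0,-0.002,0,0,0,0.1],[0,0,-0.002,0,0,0,0.1],[0,0,0,0,0,0,0.1],[0,0,0,0,0,0,0.1]]]}}

```text
time: 6.6
tool_pos: [0.5799, 0.0365, 0.0965]
tool_rot: [0.001, 0.749, 0.663, 0.001]
contact_force: [-2.1, 0.2, 5.6]
gripper_width: 0.237
grasp_force: 60.2
```

The torch has touched down in the forks (about 8 N upward), so I release it.

{"fn": "play_rows", "kwargs": {"series": [[[0,0,0,0,0,0,0.4],[0,0,0,0,0,0,0.7],[0,0,0,0,0,0,1],[0,0,0,0,0,0,1],[0,0,0,0,0,0,1],[0,0,0,0,0,0,1],[0,0,0.02,0,0,0,1],[0,0,0.04,0,0,0,1],[0,0,0.05,0,0,0,1],[0,0,0.05,0,0,0,1]]]}}

```text
time: 7.6
tool_pos: [0.5778, 0.0366, 0.2553]
tool_rot: [-0.001, 0.749, 0.663, -0.001]
contact_force: [1.3, 0.3, -1.0]
gripper_width: 0.995
grasp_force: 0.0
```

{"fn": "play_rows", "kwargs": {"series": [[[0,-0.03,0.02,0,0,0,1],[0,-0.045,0.01,0,0,0,1],[0.001,-0.045,0,0,0,0,1],[0.001,-0.045,0,0,0,0,1],[0.001,-0.045,0,0,0,0,1],[0,-0.045,0,0,0,0,1],[0,-0.035,0,0,0,0,1],[0,-0.019,0,0,0,0,1],[0,0,0,0,0,0,1],[0,0,0,0,0,0,1]]]}}

```text
time: 8.6
tool_pos: [0.5815, -0.2717, 0.2841]
tool_rot: [-0.0, 0.749, 0.663, 0.0]
contact_force: [-0.6, 0.1, 0.8]
gripper_width: 0.998
grasp_force: 0.0
```

Run:
```python
from h import *
f=grab('top');save(f,'top4');g=grab('scene');save(g,'scene4');w=grab('wrist');save(w,'wrist4');s=manip.state();print(s['tool_pos'],s['tool_rot'],s['contact_force'],s['gripper_width'])
for X in((.5815,-.273,.192),(.588,-.383,.192)): print(proj(w,X))
a=cv2.resize(f['frame'][165:245,225:335],(440,320),interpolation=cv2.INTER_CUBIC); b=cv2.resize(g['frame'][140:220,240:350],(440,320),interpolation=cv2.INTER_CUBIC)
c=cv2.resize(w['frame'],(440,275))
cv2.imwrite('pics/m4.png',np.vstack([np.hstack([a,b])[:,:],np.hstack([c,c*0])])[:, :800] if 0 else cv2.resize(np.vstack([np.hstack([a,b]),np.hstack([c,c*0])]),(800,540)))
```

```text
[ 0.58177344 -0.27092585  0.28447308] [-5.26011920e-05  7.48079520e-01  6.63609072e-01  1.69647529e-04] [-0.05923268 -0.08948565 -0.31135349] 1.0024584664791516
[317.61501562 208.19209786]
[340.67738193 328.65210103]
```

View pics/m4.png

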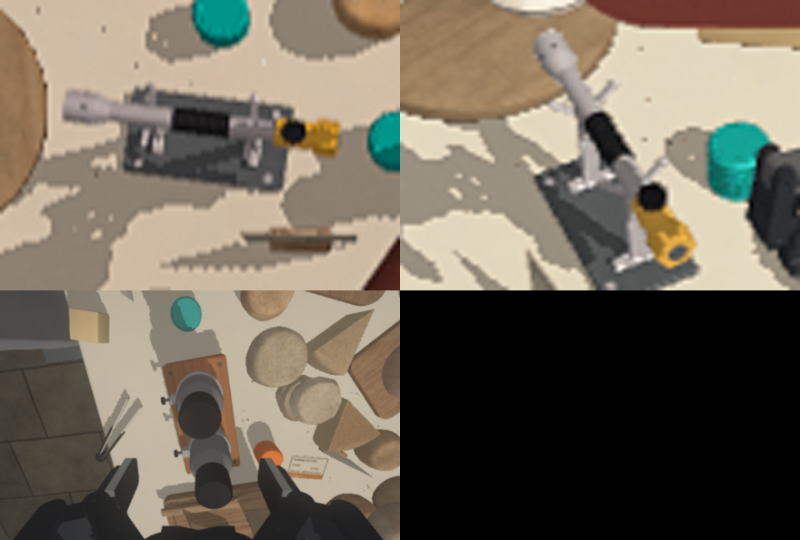

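The torch lies in both forks with the nut towards the holder. The left cap is at about (320,200) in the wrist image, between the fingers in x. I refine its centre.

Run:
```python
from h import *
w=load('wrist4');print('cam',-w['R'].T@w['t'])
x0,y0=270,120
g=w['frame'][y0:250,x0:380];m=(g.max(2)<60).astype('uint8')
k,l,s,c=cv2.connectedComponentsWithStats(m);i=1+s[1:,4].argmax();print(s[i],c[i]+[x0,y0])
cv2.imwrite('pics/c5.png',cv2.resize(cv2.convertScaleAbs(g,alpha=3),None,fx=5,fy=5))
# predicted outline
P=lambda x,y:np.array([proj(w,(x+.026*np.cos(t),y+.026*np.sin(t),z)) for z in(.148,.192) for t in np.linspace(0,6.28,60)])
for y in(-.273,-.270,-.268):
    q=P(.5815,y);print(y,q.min(0)-[x0,y0],q.max(0)-[x0,y0])
```

```text
cam [ 0.59131261 -0.18842256  0.42744416]
[  16   42   67   76 4010] [319.31571072 200.05012469]
-0.273 [12.51595181 41.25832093] [ 82.71129061 120.11186454]
-0.27 [11.89680937 37.75191377] [ 82.36398479 116.56126437]
-0.268 [11.48146338 35.40125481] [ 82.13087263 114.17922578]
```

View pics/c5.png

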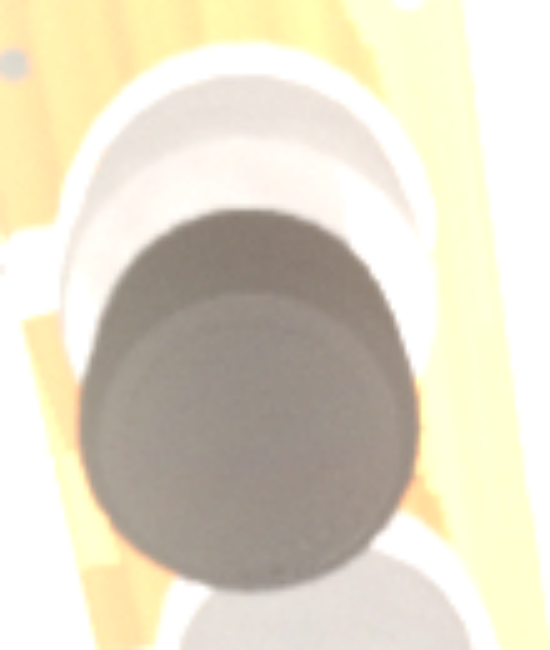

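{"fn": "play_rows", "kwargs": {"series": [[[0.0015,-0.001,-0.03,0,0,0,1],[0,0,-0.03,0,0,0,1],[0,0,-0.025,0,0,0,1],[0,0,-0.02,0,0,0,1],[0,0,-0.012,0,0,0,1],[0,0,-0.007,0,0,0,1],[0,0,0,0,0,0,1],[0,0,0,0,0,0,1]]]}}

```text
time: 9.55
tool_pos: [0.5836, -0.2736, 0.1616]
tool_rot: [0.001, 0.749, 0.663, 0.0]
contact_force: [-0.2, -0.3, 0.1]
gripper_width: 0.999
grasp_force: 0.0
```

{"fn": "play_rows", "kwargs": {"series": [[[0,0,0,0,0,0,0.3],[0,0,0,0,0,0,0.3],[0,0,0,0,0,0,0.3],[0,0,0,0,0,0,0.3],[0,0,0,0,0,0,0.3],[0,0,0,0,0,0,0.3],[0,0,0,0,0,0,0.3]]]}}

```text
time: 10.25
tool_pos: [0.5836, -0.274, 0.1618]
tool_rot: [0.001, 0.749, 0.663, 0.0]
contact_force: [0.2, 0.0, 5.4]
gripper_width: 0.597
grasp_force: 63.0
```

Run:
```python
from h import *
s=manip.state();print(s)
```

```text
{'time': 10.25, 'joint_pos': array([-5.54219064e-01,  1.46880561e-01,  1.63004137e+00, -6.85334422e-05,
        1.36228781e+00, -4.32663629e-01]), 'joint_vel': array([-6.19728263e-04,  3.79367761e-05,  1.50756374e-03,  6.32064703e-04,
       -1.78848698e-03,  5.44186503e-04]), 'joint_efforts': array([ 5.63378027e-02, -3.86616111e+01, -3.25901663e+01,  3.14810488e-02,
       -6.12602639e-02, -1.10657395e-03]), 'tool_pos': array([ 0.58364199, -0.27399072,  0.16180769]), 'tool_rot': array([1.15069086e-03, 7.48745857e-01, 6.62856109e-01, 3.10819816e-04]), 'contact_force': array([0.18718298, 0.0473027 , 5.36853284]), 'ft_torque': array([ 0.06190359,  0.06568877, -0.00730044]), 'grasp_force': 62.97885269857943, 'gripper_width': 0.5967107256830244}
```

Gripped. I try a small counterclockwise turn first.

{"fn": "play_rows", "kwargs": {"series": [[[0,0,0,0,0,3,0.3],[0,0,0,0,0,3,0.3],[0,0,0,0,0,3,0.3],[0,0,0,0,0,3,0.3],[0,0,0,0,0,0,0.3],[0,0,0,0,0,0,0.3]]]}}

```text
time: 10.85
tool_pos: [0.5837, -0.2738, 0.1618]
tool_rot: [0.001, 0.675, 0.738, 0.0]
contact_force: [0.1, 1.0, 5.4]
gripper_width: 0.588
grasp_force: 63.0
```

Run:
```python
from h import *
s=manip.state();print(s['tool_pos'],s['contact_force'],s['ft_torque'],s['joint_pos'][0]-s['joint_pos'][5],s['joint_efforts'][5])
```

```text
[ 0.58371707 -0.27381612  0.16180433] [0.09293395 0.96646866 5.42268389] [0.07639806 0.03178753 0.02555366] 0.08813042332557108 0.02003832603804767
```

The torque is only 0.03 Nm at 12°, so the thread isn't blocking and it's right-hand. I keep turning to about 95°.

{"fn": "play_rows", "kwargs": {"series": [[[0,0,0,0,0,8,0.3],[0,0,0,0,0,8,0.3],[0,0,0,0,0,8,0.3],[0,0,0,0,0,8,0.3],[0,0,0,0,0,8,0.3],[0,0,0,0,0,8,0.3],[0,0,0,0,0,8,0.3],[0,0,0,0,0,8,0.3],[0,0,0,0,0,8,0.3],[0,0,0,0,0,8,0.3]]]}}

```text
time: 11.85
tool_pos: [0.5839, -0.2737, 0.1618]
tool_rot: [0.001, 0.04, 0.999, -0.0]
contact_force: [0.7, 0.9, 4.9]
gripper_width: 0.596
grasp_force: 63.0
```

{"fn": "play_rows", "kwargs": {"series": [[[0,0,0,0,0,0,0.3],[0,0,0,0,0,0,0.3],[0,0,0,0,0,0,0.3],[0,0,0.003,0,0,0,0.3],[0,0,0.003,0,0,0,0.3],[0,0,0,0,0,0,0.3]]]}}

```text
time: 12.45
tool_pos: [0.5832, -0.273, 0.166]
tool_rot: [0.0, 0.043, 0.999, 0.001]
contact_force: [4.4, 1.2, -1.1]
gripper_width: 0.587
grasp_force: 62.8
```

Run:
```python
from h import *
s=manip.state();print(s['tool_pos'],s['contact_force'],s['ft_torque'],np.degrees(s['joint_pos'][0]-s['joint_pos'][5]),s['joint_pos'][5])
```

```text
[ 0.58319839 -0.2729512   0.16595963] [ 4.35964999  1.22750778 -1.11479702] [ 0.25157545 -0.60491847 -0.00124817] 85.06628335928714 -2.0383782575084894
```

{"fn": "play_rows", "kwargs": {"series": [[[0,0,0.004,0,0,0,0.3],[0,0,0.004,0,0,0,0.3],[0,0,0.004,0,0,0,0.3],[0,0,0,0,0,0,0.3]]]}}

```text
time: 12.85
tool_pos: [0.5826, -0.274, 0.1791]
tool_rot: [-0.0, 0.043, 0.999, -0.001]
contact_force: [0.8, -0.4, -0.3]
gripper_width: 0.591
grasp_force: 63.2
```

It's free. I lift about 60 mm from the seat in all.

{"fn": "play_rows", "kwargs": {"series": [[[0,0,0.01,0,0,0,0.3],[0,0,0.01,0,0,0,0.3],[0,0,0.01,0,0,0,0.3],[0,0,0.01,0,0,0,0.3],[0,0,0.005,0,0,0,0.3],[0,0,0,0,0,0,0.3],[0,0,0,0,0,0,0.3],[0,0,0,0,0,0,0.3]]]}}

```text
time: 13.65
tool_pos: [0.5826, -0.2733, 0.2225]
tool_rot: [-0.001, 0.043, 0.999, 0.0]
contact_force: [0.2, -0.0, -1.4]
gripper_width: 0.587
grasp_force: 63.2
```

Run:
```python
from h import *
g=grab('scene');save(g,'scene6');f=grab('top');s=manip.state();print(s['tool_pos'],s['contact_force'],s['gripper_width'],s['grasp_force'])
b=cv2.resize(g['frame'][130:340,240:450],(600,600),interpolation=cv2.INTER_CUBIC);cv2.imwrite('pics/m6.png',b)
```

```text
[ 0.58266518 -0.27328457  0.22250324] [ 0.92637876 -0.93157001 -0.63817541] 0.5935511446058196 63.17138993181288
```

View pics/m6.png

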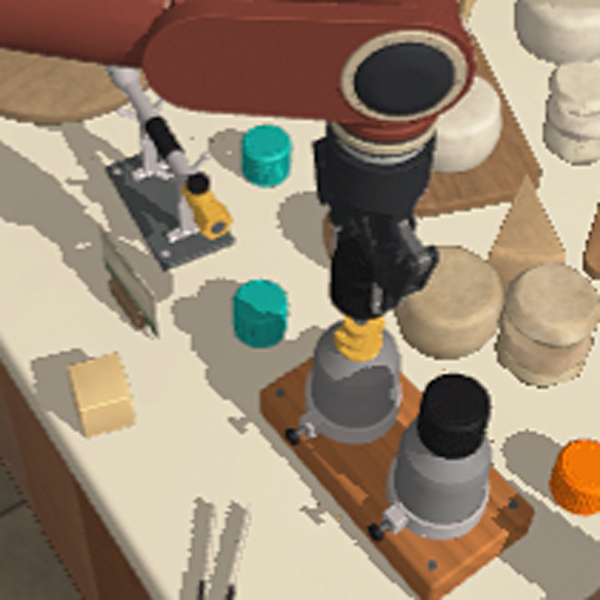

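The picture shows the cap held above the bare brass neck (360,335), the torch in its rest, and the spare cap still on (455,415). I hand in the job.

```bash
python3 -c "
from plant import manip
print(manip.job_done())"
```

```text
the job is handed in; nothing more can be done
None
```

The torch lies in both forks with its nut towards the holder, and the left cap came off counterclockwise (right-hand thread) and is held upright about 60 mm above its seat; I handed the job in, and no verdict came back.

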